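# Feed a truck baseplate into the organizer's dust-flap bay

### The job

Put the loose skateboard truck baseplate away in the parts organizer: lay it down flat in the open loading lane between the feed tongue and the flap (set it down, do not drop it), then slide the feed grip forward to its end stop so that the tongue pushes the plate right through the spring flap into the covered bay. Finally draw the grip fully back to its home stop so that the flap hangs shut behind the plate, let go, and leave the wheels and the wrench where they are.

Things in the scene. Friction and masses are not known exactly. Their poses are not given: they have to be found in the camera images.
- organizer: blue plastic parts organizer, fixed. Origin on the counter, on the lane's centre line, in the plane of the flap's front face; x points along the lane in the feed direction (into the bay), z up. A block of small open compartments 40 mm high stands beside the bay only (y -36 to -141, x 0 to 135 mm)
- lane (a point): middle of the open lane's loading space, on its floor: organizer x -53, y 0, z 4 mm; axes as the organizer's. The lane runs from x -235 to 0 mm, is 64 mm wide inside, its side walls 4 mm thick, their tops only 12 mm above the counter, with nothing beside it
- bay (a point): middle of the covered bay's floor: organizer x 65, y 0, z 4 mm. The bay is 131 mm long and 64 mm wide inside, its front at the flap; walls 63 mm high, clear roof with its top 66 mm above the counter
- feed (a joint): feed slide, m: 0 at its home stop, 0.160 at the forward end stop. Starts 0 to 25 mm forward, stays where left, takes 3 to 6 N to move. It carries a low tongue, 22 mm wide, z 5 to 13 mm, front face 80 mm ahead of the grip's centre (at organizer x = -125 mm + value). At the forward stop the face is 35 mm past the flap plane: the flap then drops behind the plate, its notch clearing the tongue
- feed_grip (a point): centre of the top of the feed grip, an upright yellow silicone block on the slide, 20 mm along the lane, 24 mm across it, from z 35 to 75 mm above the counter; it is at organizer x = -205 mm + joint value, y 0. It can be pinched from above across the lane
- flap (a joint): spring flap at the bay's mouth, rad: 0 hanging shut, up to 1.5 swung up into the bay. 60 mm wide, hinged along its top edge 56 mm above the counter; light spring (a few newtons to push through), swings inward only, shuts by itself. The notch in its lower edge is 30 mm wide, up to z 18 mm
- baseplate: aluminium truck baseplate, 0.12 to 0.23 kg: plate 78 mm (its x) by 54 mm (its y), 8 mm thick, with a central square boss 26 x 26 mm rising to 38 mm above its underside (grip it there), and a small pivot cup 18 mm across and 18 mm high at +27 mm x. Origin at the centre of its underside, z up. It goes into the lane lengthways, either end first
- wheel0: bystander: skateboard wheel lying flat, 54 mm diameter, 32 mm high, one of three in a row; origin at the centre of its underside
- wheel1: bystander: skateboard wheel lying flat, 54 mm diameter, 32 mm high, one of three in a row; origin at the centre of its underside
- wheel2: bystander: skateboard wheel lying flat, 54 mm diameter, 32 mm high, one of three in a row; origin at the centre of its underside
- wrench: bystander: steel socket wrench lying flat, 183 mm long (its x, from -120 to +63 mm), up to 36 mm wide, 40 mm high at the socket end (+x)
Mind the look-alikes: they are no part of the job. What is meant by the baseplate is not orange, and is the smaller of those in its own colour.

How it is judged:
By the outcome, as a careful person would: the job done as asked, in the order asked, and still so for the second after the job is handed in, with the robot touching nothing.
It also fails if it takes over 58 s, if anything falls off the work surface, if the arm or the gripper's body presses on something with over 40 N, if the wrist force passes 120 N, or if a joint passes its speed limit or range.

### The arm

A 6-joint arm with a two-finger parallel gripper is mounted at the origin on the work surface. World frame = base frame: x ahead of the robot, y to its left, z up, the work surface at z = 0. Lengths are in mm, angles in rad, forces in N, time in s.
With the tool pointing down it reaches from about 275 to 825 mm from the base axis. Payload 4.9 kg.
Tool frame: the origin (TCP) lies at the very end of the fingers, on their centre line; the grasp point (between the pads) lies 19 mm behind it (arm.tcp_to_grasp is the distance from the TCP to the grasp point, in mm); z points along the fingers, y is the direction in which the jaws open and shut (so a half turn about z gives the same grasp; the last joint's range is limited). The gripper opens to 85 mm and grips with 20 to 120 N. Pads are 22 mm wide; open, the fingers measure 114 mm over their backs; the gripper's body (76 mm by 85 mm) begins 54 mm behind the grasp point. The pads swing forward as they close: fully open they stand 13 mm farther back than shut.
Start: joints at [1.038, 0.326, -0.193, 1.052, 0, 1.437], TCP at [213.568, 506.86, 231.281] pointing down, gripper open.
Joint ranges: [-2.65, 2.65], [-0.97, 1.79], [-1.3, 1.35], [-1.93, 2.1], [-1.47, 1.37], [-3.14, 3.14]. Speed limits (rad/s): [2.57, 2.57, 3.14, 3.14, 3.14, 3.14].

### API

Orientations are given as a 3x3 rotation matrix whose columns are the frame's x, y, z axes.
In Python, from bench import arm gives the robot as it stands.
- The arm moves only by the tool arm_command, never from a script. Its argument "motion" is a list that holds one entry, the list of rows, each a list of 5 numbers: the shift along the tool's x, y, z as a fraction of full scale, then the turn about the tool's z as a fraction of full scale, then the opening, from -1 (shut) to 1 (fully open). In form: [[[x, y, z, spin, grip], ...]]. A call has 1 to 12 rows; each row shifts and turns the commanded pose from where the row before left it, along the tool's axes as they then stand; what a row does not reach is not made up. Full scale, the value 1, is 12 cm for a shift and 360 degrees for a turn. A row lasts 1/10 s, in which the tool goes at most 50 mm and 8.59 degrees, less where a joint would pass 70% of its speed; a pose out of reach is approached as far as the arm can. A call with a number of a shift or a turn outside -1 to 1 is refused whole. A call with a gripper value outside its range is refused whole. The fingers move at their own pace and stop on an object; "force" is the grip in N (left out, the last holds). Time passes only in rows, so rows that do not move let the fingers close. It gives the time, the measured TCP pose, the force and the opening at its end, in the units of the state.
- arm.get_state(): the state, without advancing time (a new reading comes with each control period).
- arm.grab_frame(name): name is "scene" or "top"; returns (picture, depth): 384x512x3 uint8, red, green, blue; 384x512 float32, mm along the optical axis (not along the pixel's ray), 0 where there is no reading.
- arm.get_calibration(name): a dict with "fx", "fy", "cx", "cy" (pixels), "pose" (4x4, takes a point from camera to world coordinates). Camera axes: x right, y down, z forward; pixel columns grow to the right and rows downward; lengths in mm; the calibration is good to about 2 mm. A picture is of the moment at which its call begins. get_calibration takes no time and is no camera call.
- arm.sign_off(): hands the job in, once; it reports no verdict.
The state is a dict: "t": time; "joints": joint angles; "joint_velocities": joint speeds; "tau": joint torques, N m; "tool_pos": TCP position; "tool_rot": TCP orientation; "contact_force": force on the tool from outside, world axes, zero at the start; "moment": the same for the moment, N m; "finger_gap": finger opening in mm.
Only numpy, scipy, OpenCV 4.12 (cv2) and the standard library are available. Lean on these libraries where they do the work, as an engineer would, in place of code of your own. Each camera call takes 0.05 s, during which the arm holds its last target.

## Working session

There is one attempt and no reset: what is moved stays moved. The work goes in short steps, Python scripts to look and compute and a tool call to move; the robot and the scene stay as the last step left them, time stands still between calls to the robot, and variables do not carry over. Pictures are saved under pics/ and viewed, and the job is handed in when it is done.

Besides the shell and the picture viewer there is one more tool, called in YAML: its name, and indented under it one key for each argument. arm_command: Moves the arm, as the interface text tells. Its arguments: {"type":"object","properties":{"motion":{"type":"array","items":{"type":"array","items":{"type":"array","items":{"type":"number"}}}},"force":{"type":"number"}},"required":["motion"]}

```bash
mkdir -p pics
cat > h.py <<'E'
import numpy as np, cv2
from bench import arm
def grab(n,f):
    p,d=arm.grab_frame(n); np.savez(f'{f}.npz',p=p,d=d); cv2.imwrite(f'pics/{f}.png',cv2.resize(p[:,:,::-1],(800,600))); return p,d
def world(n,d):
    c=arm.get_calibration(n); v,u=np.mgrid[:d.shape[0],:d.shape[1]]
    P=np.stack([(u-c['cx'])/c['fx']*d,(v-c['cy'])/c['fy']*d,d,np.ones_like(d)],-1)@np.array(c['pose']).T
    return P[...,:3]
E
python3 - <<'E'
from h import *
np.set_printoptions(precision=3,suppress=True)
for n in('top','scene'): grab(n,n+'0'); print(arm.get_calibration(n))
print(arm.get_state())
E
```

```text
{'fx': 439.37768014770376, 'fy': 439.37768014770376, 'cx': 258.125774462437, 'cy': 193.98123220243585, 'pose': array([[   0.123,   -0.971,    0.206,  329.525],
       [  -0.992,   -0.121,    0.019,  -82.567],
       [   0.006,   -0.207,   -0.978, 1176.932],
       [   0.   ,    0.   ,    0.   ,    1.   ]])}
{'fx': 359.6531883623154, 'fy': 359.6531883623154, 'cx': 258.41060114950983, 'cy': 186.48647304906473, 'pose': array([[   0.594,    0.617,   -0.516, 1110.116],
       [   0.804,   -0.469,    0.365, -483.852],
       [  -0.017,   -0.632,   -0.775,  913.475],
       [   0.   ,    0.   ,    0.   ,    1.   ]])}
{'t': 0.1, 'joints': array([ 1.038,  0.327, -0.193,  1.052, -0.   ,  1.437]), 'joint_velocities': array([-0.001, -0.002,  0.003, -0.   , -0.   , -0.   ]), 'tau': array([  0.001, -44.424,  26.304,   0.008,  -0.   ,  -0.   ]), 'tool_pos': array([213.3  , 506.384, 230.581]), 'tool_rot': array([[-0.922,  0.388, -0.001],
       [ 0.388,  0.922, -0.001],
       [ 0.   , -0.002, -1.   ]]), 'contact_force': array([ 0.307, -0.15 , -0.004]), 'moment': array([ 0.013, -0.026, -0.007]), 'finger_gap': 85.2660045413863}
```

View pics/top0.png

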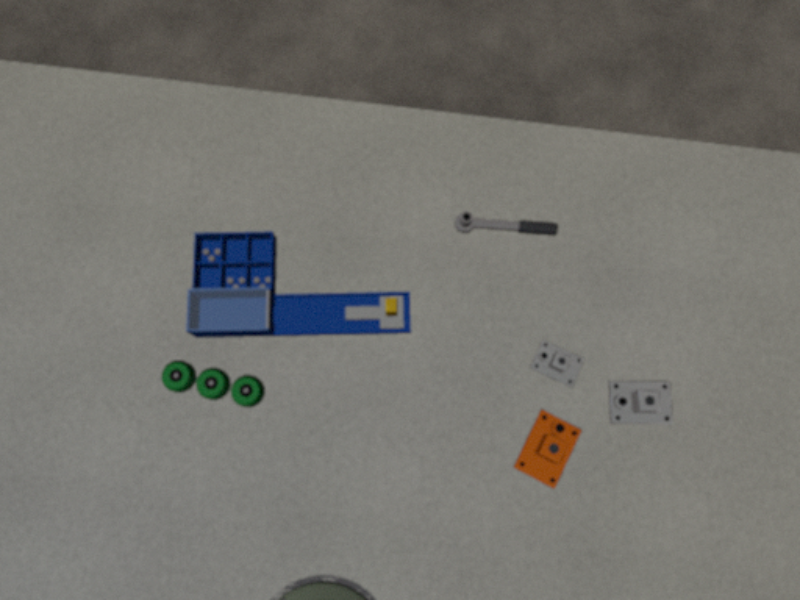

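View pics/scene0.png

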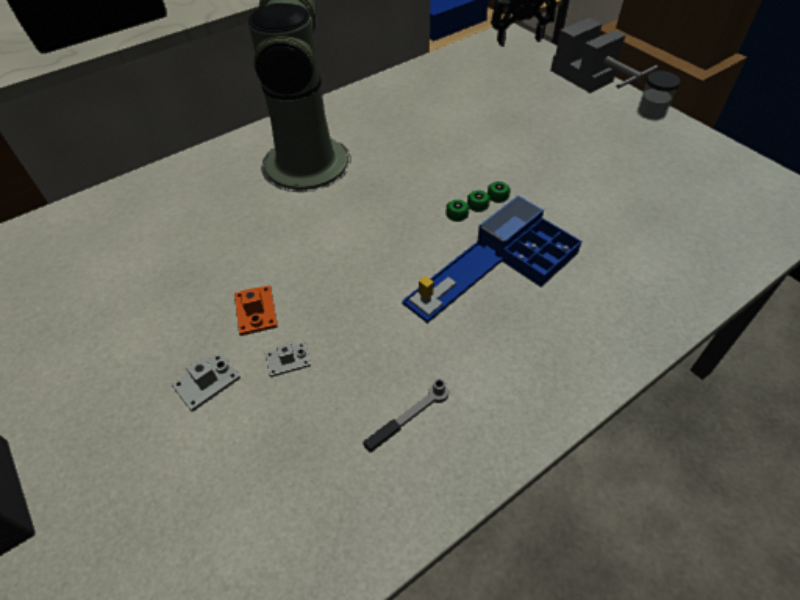

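The top view shows the small grey plate (557,363), its larger look-alike (640,402), the orange one (548,448), the organizer (lane 272–410 × 313, grip at 392,306, bay to the left), the wheels at (178–247, 376–390) and the wrench at (505,224). Next I measure these.

```bash
cat > m.py <<'E'
from h import *
np.set_printoptions(precision=2,suppress=True)
for n in('top','scene'):
    z=np.load(n+'0.npz');p=z['p'];d=z['d'];W=world(n,d)
    hsv=cv2.cvtColor(p,cv2.COLOR_RGB2HSV)
    print(n,'table z',np.median(W[...,2][(d>0)&(abs(W[...,2])<15)]))
    if n=='top':
        roi=(slice(214,254),slice(334,378))
    else: roi=(slice(212,245),slice(164,204))
    w=W[roi].reshape(-1,3); w=w[np.isfinite(w).all(1)]
    pl=w[(w[:,2]>4)]
    r=cv2.minAreaRect(pl[:,:2].astype(np.float32)); print('plate',len(pl),r)
    b=w[w[:,2]>28]; print('boss',len(b),b[:,2].max(),np.median(b,0),cv2.minAreaRect(b[:,:2].astype(np.float32)))
    c=w[(w[:,2]>13)&(w[:,2]<22)]; print('cup',len(c),np.median(c,0))
    y=(hsv[...,0]>18)&(hsv[...,0]<35)&(hsv[...,1]>170)&(hsv[...,2]>100)
    g=W[y&(d>0)]; t=g[g[:,2]>68]; print('grip',len(g),len(t),np.median(t,0),t.min(0),t.max(0))
    bl=(hsv[...,0]>100)&(hsv[...,0]<125)&(hsv[...,1]>100)
    k=W[bl&(d>0)]; k=k[(k[:,2]<80)&(k[:,2]>-5)&(k[:,0]>200)&(abs(k[:,1])<450)]
    lane=k[(k[:,2]>-2)&(k[:,2]<20)]
    print('blue',k.min(0),k.max(0))
    gr=(hsv[...,0]>50)&(hsv[...,0]<80)&(hsv[...,1]>130)
    g=W[gr&(d>0)]; g=g[(g[:,2]>25)&(g[:,2]<45)]; print('wheels',len(g),g.min(0),g.max(0))
    cv2.imwrite(f'pics/{n}_crop.png',cv2.resize(p[100:290,90:440,::-1] if n=='top' else p[100:300,90:390,::-1],None,fx=2.2,fy=2.2,interpolation=cv2.INTER_CUBIC))
E
python3 m.py
```

```text
top table z 1.4436440479684052
plate 731 ((456.5589904785156, -228.07208251953125), (124.12174224853516, 365.8306579589844), 22.381343841552734)
boss 115 1176.9316979722823 [ 504.84 -332.23   39.02] ((416.43817138671875, -219.4678497314453), (32.783775329589844, 322.6590576171875), 38.21158218383789)
cup 62 [ 512.82 -311.74   17.13]
grip 44 44 [555.38 -41.16  76.11] [545.6  -49.23  70.14] [566.92 -32.28  79.76]
blue [ 396.65 -444.21   -2.84] [666.24 311.09  73.54]
wheels 718 [ 369.81 -338.7    25.18] [424.19 323.59  39.91]
scene table z -0.20733180541651564
plate 437 ((788.469970703125, -382.1949462890625), (97.52337646484375, 667.569580078125), 80.77207946777344)
boss 90 913.4753236500212 [ 508.37 -333.21   37.2 ] ((798.6915283203125, -412.524658203125), (26.681743621826172, 638.41845703125), 74.70649719238281)
cup 47 [ 514.5  -311.     16.87]
grip 29 29 [556.   -41.    74.41] [545.19 -48.27  71.1 ] [566.86 -30.66  77.1 ]
blue [ 389.71 -341.94   -1.5 ] [665.5  313.17  70.06]
wheels 271 [371.4  156.37  25.01] [426.63 320.23  36.42]
```

```bash
cat > m2.py <<'E'
from h import *
np.set_printoptions(precision=2,suppress=True)
def rect(a):
    r=cv2.minAreaRect(a[:,:2].astype(np.float32)); return np.round(r[0],1),np.round(r[1],1),round(r[2],2)
for n in('top','scene'):
    z=np.load(n+'0.npz');p=z['p'];d=z['d'];W=world(n,d)
    hsv=cv2.cvtColor(p,cv2.COLOR_RGB2HSV); V=d>0
    R=V&(np.hypot(W[...,0]-507,W[...,1]+330)<62)
    pl=W[R&(W[...,2]>5.5)]
    print(n,'plate',len(pl),rect(pl))
    b=W[R&(W[...,2]>30)]; print('boss',len(b),np.median(b[:,2]),b.mean(0),rect(b))
    c=W[R&(W[...,2]>12)&(W[...,2]<22)]; print('cup',len(c),c.mean(0))
    R=V&(W[...,0]>440)&(W[...,0]<700)&(W[...,1]>-110)&(W[...,1]<340)
    a=W[R&(W[...,2]>5)]; 
    lane=a[(a[:,1]>-60)&(a[:,1]<120)]
    bl=(hsv[...,0]>100)&(hsv[...,0]<125)&(hsv[...,1]>100)
    L=W[R&bl]; 
    for y0 in range(-80,330,20):
        s=L[(L[:,1]>=y0)&(L[:,1]<y0+20)]
        if len(s): print(y0,len(s),s[:,0].min().round(1),s[:,0].max().round(1),np.median(s[:,2]).round(1), s[s[:,2]>58][:,0].min() if (s[:,2]>58).any() else '')
    s=L[L[:,1]<100]; print('lane start y',np.sort(s[:,1])[:5])
    s=a[a[:,2]>50]; s=s[s[:,1]>20]; print('bay high',len(s),rect(s),np.median(s[:,2]))
    ycut=W[R&(W[...,2]>66-12)&(W[...,1]>20)]; 
    h=W[R&(W[...,2]>34)&(W[...,1]>20)]; print('all high', rect(h))
E
python3 m2.py
```

```text
top plate 600 (array([ 506.8, -324.8]), array([113.2, 105. ]), 51.24)
boss 108 38.97780759122111 [ 505.54 -332.89   38.66] (array([ 506. , -333.7]), array([25.8, 26.5]), 70.23)
cup 93 [ 508.38 -323.4    15.51]
-80 87 524.8 595.2 6.4 
-60 39 522.6 593.9 10.9 
-40 35 519.9 591.7 11.9 
-20 112 517.5 589.0 5.8 
0 122 513.7 585.6 5.8 
20 128 510.4 581.8 5.8 
40 193 508.0 579.0 5.9 
60 193 505.0 576.4 6.0 
80 193 502.0 574.1 5.7 
100 181 499.8 571.3 5.6 
120 192 496.8 568.3 5.3 
140 225 492.5 565.5 6.4 
160 265 489.8 658.1 47.5 491.51257217974313
180 405 487.1 666.2 38.6 487.8316427074519
200 473 484.5 664.1 31.7 484.7076518911131
220 396 481.2 660.7 36.9 481.17599346928415
240 485 478.4 658.3 30.3 478.3991516885194
260 341 475.3 654.8 30.7 475.5321441855006
280 288 474.7 651.8 6.6 475.68473929508275
300 155 578.7 649.3 22.4 
lane start y [-73.41 -73.11 -72.69 -72.32 -72.04]
bay high 1527 (array([519.9, 226. ]), array([ 73.4, 136.1]), 8.34) 67.03798395445847
all high (array([572. , 233.7]), array([179.2, 136.5]), 8.19)
scene plate 397 (array([ 504.2, -332.2]), array([77.5, 56. ]), 71.71)
b
[... 283 characters left out ...]
8.5 581.5 4.8 
40 95 506.5 579.0 4.6 
60 102 502.3 576.1 4.4 
80 101 498.8 574.2 4.7 
100 96 497.8 570.0 4.3 
120 98 494.4 567.5 4.4 
140 141 492.5 564.4 6.3 494.0668681517067
160 385 491.5 663.5 28.7 491.5322381328473
180 159 488.2 665.5 39.7 488.1664784046519
200 260 484.7 662.6 26.4 484.7250185541558
220 165 484.8 660.0 33.1 484.82261405822396
240 192 478.8 656.7 21.9 478.84030902230336
260 169 476.6 654.9 26.9 476.60405756779255
280 141 473.2 651.2 23.7 473.2258804183682
300 178 546.0 648.9 25.1 
lane start y [-75.92 -75.03 -74.86 -74.48 -74.19]
bay high 708 (array([516.7, 228.2]), array([ 74.1, 142. ]), 8.22) 65.52912906586096
all high (array([568.8, 235.3]), array([179.7, 142. ]), 7.9)
```

View pics/top_crop.png

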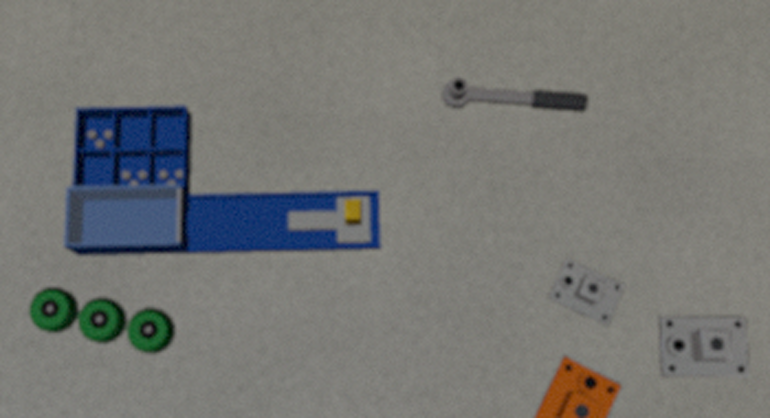

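View pics/scene_crop.png

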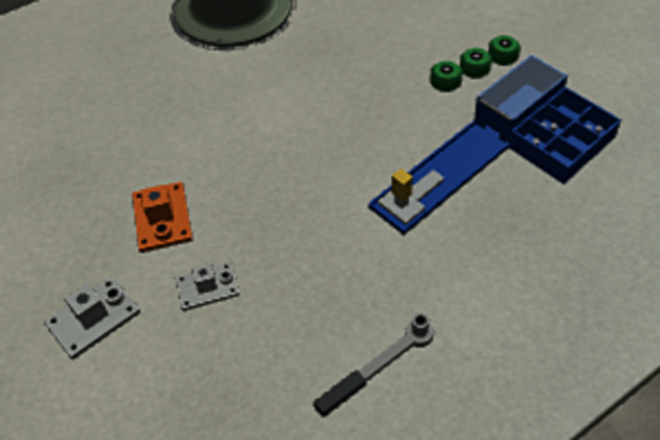

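```bash
cat > m3.py <<'E'
from h import *
from scipy import ndimage as ni
np.set_printoptions(precision=2,suppress=True)
th=[];cen=[]
for n in('top','scene'):
    z=np.load(n+'0.npz');p=z['p'];d=z['d'];W=world(n,d)
    hsv=cv2.cvtColor(p,cv2.COLOR_RGB2HSV); V=d>0
    Z=ni.median_filter(W[...,2],3)
    off=np.median(W[...,2][V&(np.hypot(W[...,0]-507,W[...,1]+330)>55)&(np.hypot(W[...,0]-507,W[...,1]+330)<70)])
    m=V&(np.hypot(W[...,0]-507,W[...,1]+330)<60)&(Z>off+4.5)
    l,k=ni.label(m); s=ni.sum(m,l,range(1,k+1)); m=l==1+np.argmax(s)
    P=W[m]; r=cv2.minAreaRect(P[:,:2].astype(np.float32)); print(n,off,m.sum(),r)
    q=P[:,:2]-P[:,:2].mean(0); e,v=np.linalg.eigh(q.T@q); print('pca',P.mean(0),np.degrees(np.arctan2(v[1,1],v[0,1])))
    # organizer
    bl=(hsv[...,0]>100)&(hsv[...,0]<125)&(hsv[...,1]>100)
    lane=W[V&bl&(W[...,2]<25)&(W[...,1]>-90)&(W[...,1]<150)&(W[...,0]>470)&(W[...,0]<620)]
    print('lane',cv2.minAreaRect(lane[:,:2].astype(np.float32)))
    lo=[];
    for y0 in range(10,130,12):
        s=lane[(lane[:,1]>=y0)&(lane[:,1]<y0+12)]; lo.append((y0+6,(s[:,0].min()+s[:,0].max())/2))
    c=np.polyfit(*np.array(lo).T,1); a=np.arctan(-c[0]); print('line',c,np.degrees(a))
    u=np.array([-np.sin(a),np.cos(a)]); v=np.array([-np.cos(a),-np.sin(a)])
    o=np.array([np.polyval(c,160),160])
    A=W[V&(W[...,0]>420)&(W[...,0]<720)&(W[...,1]>-110)&(W[...,1]<340)&bl]
    B=np.c_[(A[:,:2]-o)@u,(A[:,:2]-o)@v,A[:,2]]
    s=np.sort(B[(abs(B[:,1])<30)&(B[:,2]<25)][:,0]); print('lane start',s[:6])
    print('roof x',np.percentile(B[(abs(B[:,1])<25)&(B[:,2]>61)][:,0],[0,1,3,97,99,100]), 'y',np.percentile(B[B[:,2]>61][:,1],[0,2,98,100]))
    s=B[(B[:,1]<-45)&(B[:,2]>36)]; print('comp x',np.percentile(s[:,0],[0,1,99,100]),'y',s[:,1].min())
    y=(hsv[...,0]>18)&(hsv[...,0]<35)&(hsv[...,1]>150)&(hsv[...,2]>80)&V
    g=W[y]; g=g[g[:,2]>68]; print('grip',(g[:,:2].mean(0)-o)@u,(g[:,:2].mean(0)-o)@v,g.mean(0))
    wt=V&~bl&(hsv[...,1]<70)&(Z>off+3)&(W[...,2]<25)
    G=W[wt]; G=np.c_[(G[:,:2]-o)@u,(G[:,:2]-o)@v,G[:,2]]; G=G[(abs(G[:,1])<9)&(G[:,0]<-60)&(G[:,0]>-190)]; print('tongue',np.sort(G[:,0])[-5:])
E
python3 m3.py
```

```text
top 1.5797043241743722 577 ((505.9836730957031, -333.3284912109375), (78.01028442382812, 54.20046615600586), 71.71514129638672)
pca [ 504.99 -331.82   15.97] 71.74187128504057
lane ((545.1140747070312, 42.31950378417969), (70.68566131591797, 226.92308044433594), 8.26968002319336)
line [ -0.14 550.41] 7.843514410280663
lane start [-231.92 -231.91 -231.86 -231.82 -231.79 -231.78]
roof x [  5.96   8.13   9.64 109.06 111.9  131.02] y [-37.56 -35.17  35.61  36.24]
comp x [ -1.11  -0.92 134.11 134.91] y -139.52837476202345
grip -202.6597666552813 0.04936967070863929 [555.98 -40.77  75.71]
tongue [-123.62 -123.58 -123.57 -123.5  -123.44]
scene -0.3025944875729465 426 ((500.3872375488281, -331.5767517089844), (78.72612762451172, 63.51675796508789), 71.70592498779297)
pca [ 507.71 -333.59   14.48] 69.76740360858871
lane ((543.8092041015625, 40.20133972167969), (73.89653015136719, 229.68580627441406), 8.618070602416992)
line [ -0.15 549.98] 8.292412253726733
lane start [-235.78 -235.65 -234.28 -234.06 -233.72 -233.66]
roof x [-193.11    0.92    4.11  128.51  129.37  132.94] y [-37.02 -35.82  33.09  35.31]
comp x [ -1.7   -1.39 135.94 137.86] y -142.35908523710054
grip -202.14735625485156 -0.04373260519944466 [555.85 -40.03  74.55]
tongue [-125.52 -123.13 -123.13 -122.77 -121.9 ]
```

Both cameras agree. The plate is at about (505.5, −333) with yaw 71.7°. The organizer origin is about (528, 160) with the feed direction 8.1° left of +y, and the grip is at joint ≈ 2.5 mm. First I turn the tool in place.

arm_command:
  motion:
    - [[0, 0, 0, 0.0237, 1], [0, 0, 0, 0.0237, 1], [0, 0, 0, 0.0237, 1], [0, 0, 0, 0.0237, 1], [0, 0, 0, 0.0237, 1], [0, 0, 0, 0.0237, 1], [0, 0, 0, 0.0237, 1], [0, 0, 0, 0.0237, 1], [0, 0, 0, 0.0237, 1], [0, 0, 0, 0.0237, 1], [0, 0, 0, 0, 1]]
  force: 40

```text
t: 1.2
tool_pos: [213.4, 506.6, 230.9]
tool_rot: [[0.312, 0.95, -0.0], [0.95, -0.312, -0.001], [-0.001, -0.0, -1.0]]
contact_force: [0.2, 0.4, -0.1]
finger_gap: 85.6
```

```bash
cat >> h.py <<'E'
def go(t,yaw=None):
    """needed shift (fractions) in tool axes, and spin"""
    s=arm.get_state(); R=np.array(s['tool_rot']); p=np.array(s['tool_pos'])
    y=np.degrees(np.arctan2(R[1,1],R[0,1]))
    dd=R.T@(np.array(t)-p)
    print('t',round(s['t'],2),'pos',p.round(1),'yaw(y axis)',y.round(2),'tilt',R[:,2].round(4),'gap',round(s['finger_gap'],1),'F',np.round(s['contact_force'],1))
    print('shift frac',(dd/120).round(4),'mm',dd.round(1),'spin frac',None if yaw is None else round((y-yaw)/360,4), 'joints',np.round(s['joints'],2))
E
python3 -c "
from h import *
go([505.5,-333,130],-18.3)"
```

```text
t 1.2 pos [213.4 506.6 230.9] yaw(y axis) -18.15 tilt [-5.e-04 -8.e-04 -1.e+00] gap 85.6 F [ 0.2  0.4 -0.1]
shift frac [-5.889  4.493  0.845] mm [-706.7  539.2  101.4] spin frac 0.0004 joints [ 1.04  0.33 -0.19  1.05  0.    2.93]
```

arm_command:
  motion:
    - [[-0.268, 0.204, 0, 0, 1], [-0.268, 0.204, 0, 0, 1], [-0.268, 0.204, 0, 0, 1], [-0.268, 0.204, 0, 0, 1], [-0.268, 0.204, 0, 0, 1], [-0.268, 0.204, 0, 0, 1], [-0.268, 0.204, 0, 0, 1], [-0.268, 0.204, 0, 0, 1], [-0.268, 0.204, 0, 0, 1], [-0.268, 0.204, 0, 0, 1], [-0.268, 0.204, 0, 0, 1]]

```text
t: 2.3
tool_pos: [359.2, 85.2, 231.4]
tool_rot: [[0.308, 0.951, 0.0], [0.951, -0.308, 0.0], [0.0, 0.0, -1.0]]
contact_force: [0.6, 0.3, -0.6]
finger_gap: 85.6
```

arm_command:
  motion:
    - [[-0.268, 0.204, 0, 0, 1], [-0.268, 0.204, 0, 0, 1], [-0.268, 0.204, 0, 0, 1], [-0.268, 0.204, 0, 0, 1], [-0.268, 0.204, 0, 0, 1], [-0.268, 0.204, 0, 0, 1], [-0.268, 0.204, 0, 0, 1], [-0.268, 0.204, 0, 0, 1], [-0.268, 0.204, 0, 0, 1], [-0.268, 0.204, 0, 0, 1], [0, 0, 0, 0, 1], [0, 0, 0, 0, 1]]

```text
t: 3.5
tool_pos: [491.0, -295.4, 230.4]
tool_rot: [[0.311, 0.95, -0.001], [0.95, -0.311, 0.001], [0.001, -0.002, -1.0]]
contact_force: [1.4, 0.7, -0.2]
finger_gap: 85.6
```

```bash
python3 -c "
from h import *
go([505.5,-333,60],-18.3)"
```

```text
t 3.5 pos [ 491.  -295.4  230.4] yaw(y axis) -18.11 tilt [-0.0013  0.0013 -1.    ] gap 85.6 F [ 1.4  0.7 -0.2]
shift frac [-0.2611  0.2146  1.4196] mm [-31.3  25.8 170.3] spin frac 0.0005 joints [-0.67  0.37 -0.13  1.07  0.    1.22]
```

arm_command:
  motion:
    - [[-0.1305, 0.1073, 0, 0, 1], [-0.1305, 0.1073, 0, 0, 1], [0, 0, 0.35, 0, 1], [0, 0, 0.35, 0, 1], [0, 0, 0.35, 0, 1], [0, 0, 0.2, 0, 1], [0, 0, 0.1, 0, 1], [0, 0, 0, 0, 1], [0, 0, 0, 0, 1]]

```text
t: 4.4
tool_pos: [506.8, -332.9, 70.6]
tool_rot: [[0.311, 0.951, 0.001], [0.951, -0.311, -0.001], [-0.001, 0.001, -1.0]]
contact_force: [-0.4, -0.1, 0.5]
finger_gap: 85.5
```

```bash
python3 -c "
from h import *
go([505.5,-333,14],-18.3)
grab('scene','s1');grab('top','t1')
p=np.load('s1.npz')['p'];cv2.imwrite('pics/s1c.png',cv2.resize(p[150:270,120:260,::-1],None,fx=5,fy=5,interpolation=2))
p=np.load('t1.npz')['p'];cv2.imwrite('pics/t1c.png',cv2.resize(p[180:300,300:440,::-1],None,fx=5,fy=5,interpolation=2))"
```

```text
t 4.4 pos [ 506.8 -332.9   70.6] yaw(y axis) -18.1 tilt [ 1.2e-03 -9.0e-04 -1.0e+00] gap 85.5 F [-0.4 -0.1  0.5]
shift frac [-0.004  -0.0108  0.4719] mm [-0.5 -1.3 56.6] spin frac 0.0006 joints [-0.7   0.57 -0.25  0.75  0.    1.18]
```

View pics/s1c.png

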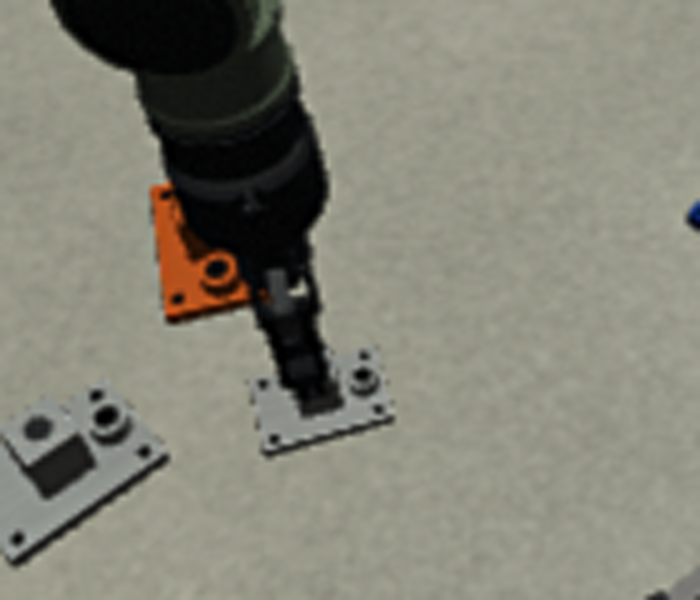

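View pics/t1c.png

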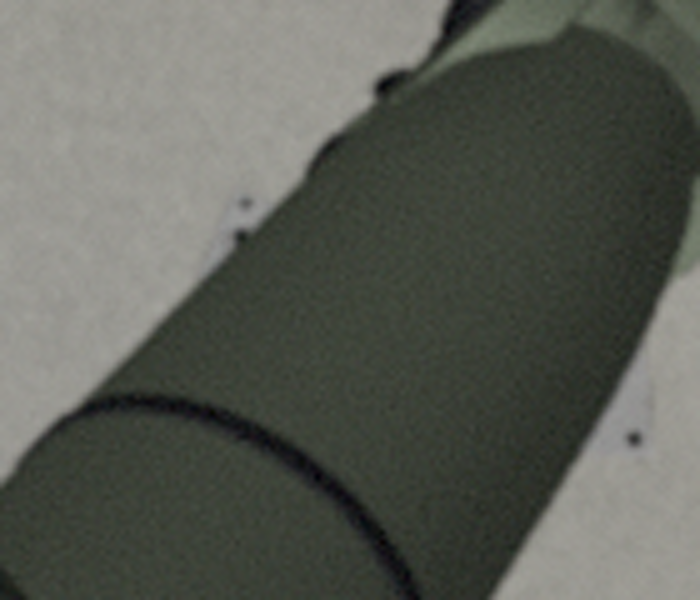

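arm_command:
  motion:
    - [[0, -0.008, 0, 0, 0.2], [0, 0, 0.1, 0, 0.2], [0, 0, 0.1, 0, 0.2], [0, 0, 0.1, 0, 0.2], [0, 0, 0.08, 0, 0.2], [0, 0, 0.05, 0, 0.2], [0, 0, 0.03, 0, 0.2], [0, 0, 0, 0, 0.2], [0, 0, 0, 0, 0.2]]

```text
t: 5.4
tool_pos: [505.4, -332.8, 14.3]
tool_rot: [[0.312, 0.95, 0.0], [0.95, -0.312, -0.0], [-0.0, 0.0, -1.0]]
contact_force: [-0.4, -0.5, 0.7]
finger_gap: 51.0
```

```bash
python3 -c "
from h import *
go([505.5,-333,14],-18.3)
grab('scene','s2')
p=np.load('s2.npz')['p'];cv2.imwrite('pics/s2c.png',cv2.resize(p[150:270,120:260,::-1],None,fx=5,fy=5,interpolation=2))"
```

```text
t 5.4 pos [ 505.4 -332.8   14.3] yaw(y axis) -18.17 tilt [ 3.e-04 -3.e-04 -1.e+00] gap 51.0 F [-0.4 -0.5  0.7]
shift frac [-0.0014  0.0012  0.0023] mm [-0.2  0.1  0.3] spin frac 0.0004 joints [-0.7   0.64 -0.29  0.64  0.    1.18]
```

View pics/s2c.png

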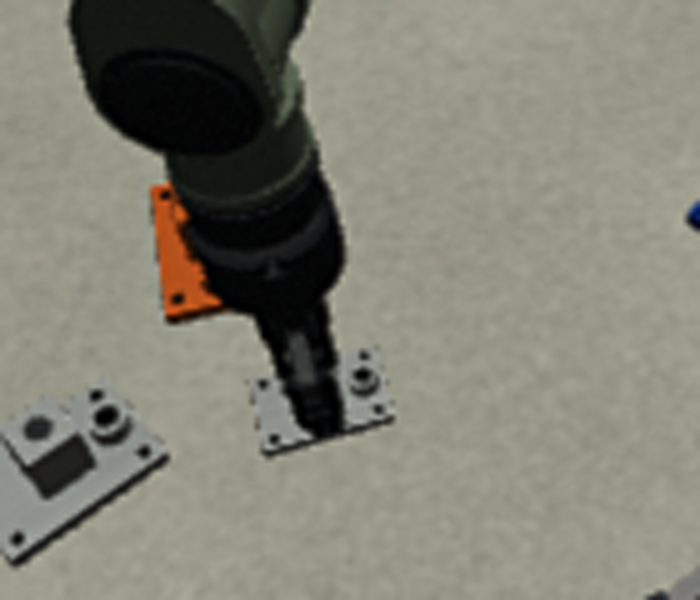

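The crop shows the fingers straddling the boss, with the cup free at (365,378). Now I close.

arm_command:
  motion:
    - [[0, 0, 0, 0, -1], [0, 0, 0, 0, -1], [0, 0, 0, 0, -1], [0, 0, 0, 0, -1], [0, 0, 0, 0, -1], [0, 0, 0, 0, -1], [0, 0, 0, 0, -1]]
  force: 60

```text
t: 6.15
tool_pos: [505.6, -333.0, 14.7]
tool_rot: [[0.312, 0.95, 0.001], [0.95, -0.312, -0.001], [-0.0, 0.001, -1.0]]
contact_force: [-0.0, -0.7, 5.5]
finger_gap: 25.0
```

arm_command:
  motion:
    - [[0, 0, -0.1, 0, -1], [0, 0, -0.2, 0, -1], [0, 0, -0.3, 0, -1], [0, 0, -0.3, 0, -1], [0, 0, -0.2, 0, -1], [0, 0, 0, 0, -1], [0, 0, 0, 0, -1]]

```text
t: 6.85
tool_pos: [505.0, -332.4, 146.0]
tool_rot: [[0.312, 0.95, -0.0], [0.95, -0.312, 0.0], [0.0, -0.0, -1.0]]
contact_force: [-0.4, -0.1, -1.9]
finger_gap: 25.2
```

```bash
python3 -c "
from h import *
go([535.2,107.5,145],8.1)
grab('scene','s3')
p=np.load('s3.npz')['p'];cv2.imwrite('pics/s3c.png',cv2.resize(p[120:240,120:260,::-1],None,fx=5,fy=5,interpolation=2))"
```

```text
t 6.85 pos [ 505.  -332.4  146. ] yaw(y axis) -18.17 tilt [-0.e+00  1.e-04 -1.e+00] gap 25.2 F [-0.4 -0.1 -1.9]
shift frac [ 3.5615 -0.9038  0.0084] mm [ 427.4 -108.5    1. ] spin frac -0.073 joints [-0.7   0.49 -0.17  0.91  0.    1.18]
```

View pics/s3c.png

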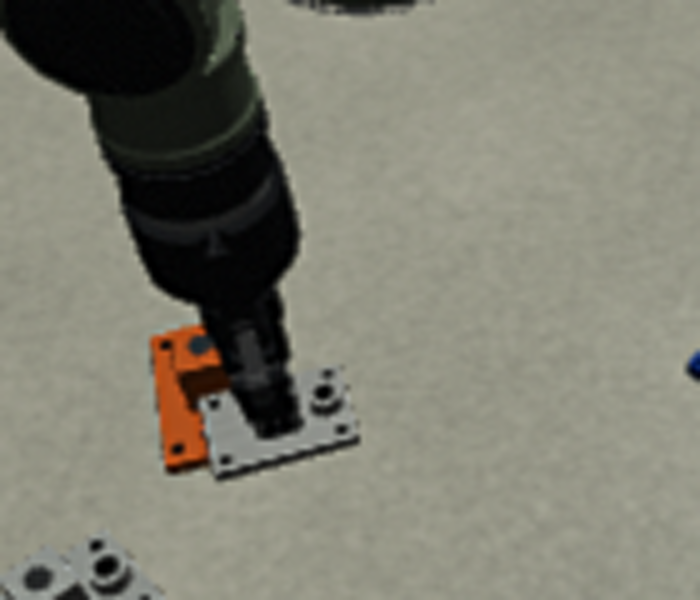

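arm_command:
  motion:
    - [[0.16, -0.041, 0, 0, -1], [0.324, -0.082, 0, 0, -1], [0.324, -0.082, 0, 0, -1], [0.324, -0.082, 0, 0, -1], [0.324, -0.082, 0, 0, -1], [0.324, -0.082, 0, 0, -1], [0.324, -0.082, 0, 0, -1], [0.324, -0.082, 0, 0, -1], [0.324, -0.082, 0, 0, -1], [0.324, -0.082, 0, 0, -1], [0.324, -0.082, 0, 0, -1], [0.16, -0.041, 0, 0, -1]]

```text
t: 8.1
tool_pos: [533.4, 110.9, 144.4]
tool_rot: [[0.308, 0.951, -0.004], [0.951, -0.308, 0.001], [0.0, -0.004, -1.0]]
contact_force: [0.1, -0.5, -2.1]
finger_gap: 24.8
```

arm_command:
  motion:
    - [[0, 0, 0, -0.0146, -1], [0, 0, 0, -0.0146, -1], [0, 0, 0, -0.0146, -1], [0, 0, 0, -0.0146, -1], [0, 0, 0, -0.0146, -1], [0, 0, 0, 0, -1], [0, 0, 0, 0, -1], [0, 0, 0, 0, -1]]

```text
t: 8.9
tool_pos: [534.9, 107.3, 145.5]
tool_rot: [[-0.14, 0.99, -0.001], [0.99, 0.14, 0.0], [0.0, -0.001, -1.0]]
contact_force: [0.5, 0.4, -2.1]
finger_gap: 24.6
```

```bash
python3 -c "
from h import *
go([535.2,107.5,65],8.1)
grab('scene','s4')
p=np.load('s4.npz')['p'];cv2.imwrite('pics/s4c.png',cv2.resize(p[100:220,240:380,::-1],None,fx=5,fy=5,interpolation=2))"
```

```text
t 8.9 pos [534.9 107.3 145.5] yaw(y axis) 8.05 tilt [-0.0013  0.     -1.    ] gap 24.6 F [ 0.5  0.4 -2.1]
shift frac [0.0012 0.0037 0.6706] mm [ 0.1  0.4 80.5] spin frac -0.0001 joints [ 0.06  0.39 -0.33  0.85  0.    1.49]
```

View pics/s4c.png

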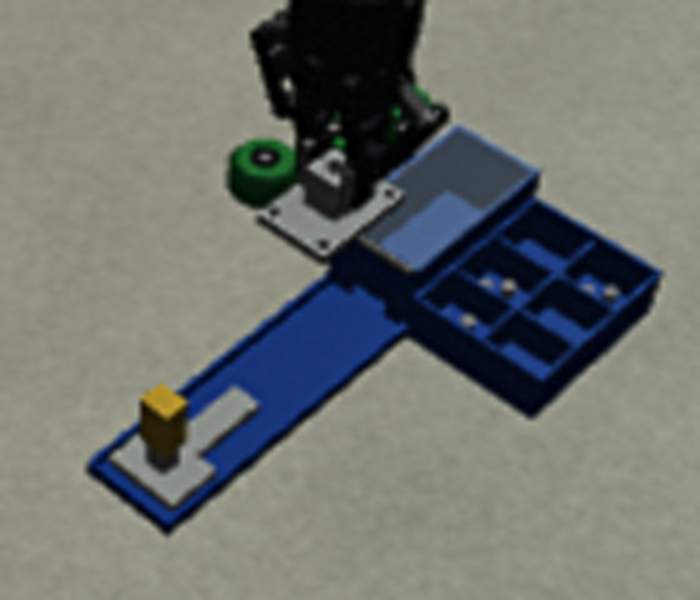

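arm_command:
  motion:
    - [[0, 0.003, 0.1, 0, -1], [0, 0, 0.2, 0, -1], [0, 0, 0.2, 0, -1], [0, 0, 0.2, 0, -1], [0, 0, 0.15, 0, -1], [0, 0, 0.1, 0, -1], [0, 0, 0, 0, -1], [0, 0, 0, 0, -1]]

```text
t: 9.75
tool_pos: [536.0, 107.1, 32.1]
tool_rot: [[-0.141, 0.99, -0.0], [0.99, 0.141, 0.0], [0.0, -0.0, -1.0]]
contact_force: [-0.1, -0.8, -2.4]
finger_gap: 24.9
```

```bash
python3 -c "
from h import *
go([535.2,107.5,18.5],8.1)
grab('scene','s5')
z=np.load('s5.npz');p=z['p'];d=z['d'];cv2.imwrite('pics/s5c.png',cv2.resize(p[100:190,250:380,::-1],None,fx=6,fy=6,interpolation=2))
W=world('scene',d); a=np.radians(8.07);o=np.array([527.6,160]);u=np.array([-np.sin(a),np.cos(a)]);v=np.array([-np.cos(a),-np.sin(a)])
X=(W[...,:2]-o)@u;Y=(W[...,:2]-o)@v;Z=W[...,2]
hs=cv2.cvtColor(p,cv2.COLOR_RGB2HSV)
m=(hs[...,1]<80)&(hs[...,2]>60)&(abs(X+53)<50)&(abs(Y)<45)&(Z>12)&(Z<60)
print(m.sum(),np.percentile(X[m],[0,3,97,100]).round(1),np.percentile(Y[m],[0,3,97,100]).round(1),np.median(Z[m]))
pts=np.c_[X[m],Y[m]].astype(np.float32);print(cv2.minAreaRect(pts))
"
```

```text
t 9.75 pos [536.  107.1  32.1] yaw(y axis) 8.1 tilt [-1.e-04  0.e+00 -1.e+00] gap 24.9 F [-0.1 -0.8 -2.4]
shift frac [ 0.0046 -0.0065  0.1135] mm [ 0.6 -0.8 13.6] spin frac -0.0 joints [ 0.06  0.53 -0.44  0.59  0.    1.49]
182 [-93.2 -91.3 -20.7 -15.9] [-27.8 -26.4  22.7  25.7] 25.894424170962054
((-54.54692077636719, -1.052083969116211), (53.55048370361328, 77.35132598876953), 89.9674301147461)
```

View pics/s5c.png

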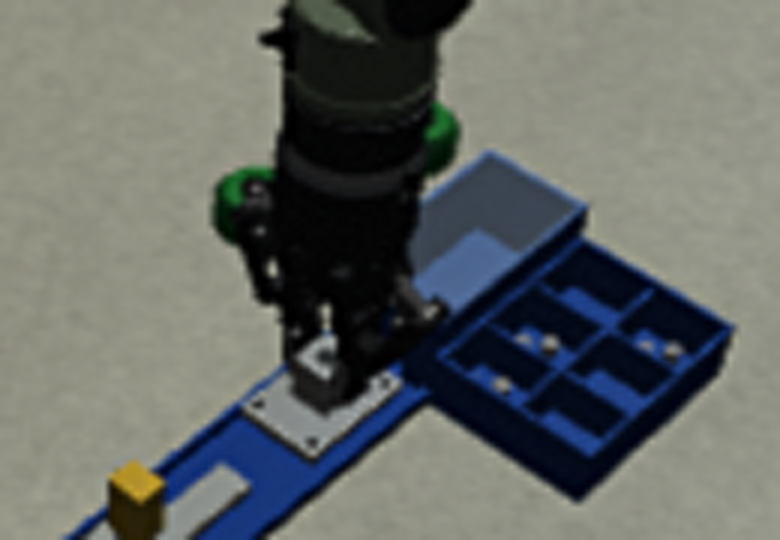

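The plate sits at about (−54.5, −1) in the organizer frame and is square with the lane, so the placement fits. I lower it gently.

arm_command:
  motion:
    - [[0, -0.0065, 0.03, 0, -1], [0, 0, 0.03, 0, -1], [0, 0, 0.02, 0, -1], [0, 0, 0.01, 0, -1], [0, 0, 0.008, 0, -1], [0, 0, 0.005, 0, -1], [0, 0, 0, 0, -1], [0, 0, 0, 0, -1]]

```text
t: 10.6
tool_pos: [535.2, 107.0, 19.8]
tool_rot: [[-0.141, 0.99, 0.0], [0.99, 0.141, 0.0], [0.0, 0.0, -1.0]]
contact_force: [0.7, 0.2, -2.3]
finger_gap: 24.9
```

```bash
python3 -c "
from h import *
go([535.2,107.5,18.5],8.1)"
```

```text
t 10.6 pos [535.2 107.   19.8] yaw(y axis) 8.11 tilt [ 1.e-04  0.e+00 -1.e+00] gap 24.9 F [ 0.7  0.2 -2.3]
shift frac [0.0043 0.0006 0.0105] mm [0.5 0.1 1.3] spin frac 0.0 joints [ 0.06  0.55 -0.46  0.56  0.    1.49]
```

Still carried (−2.3 N). I lower in small steps until contact.

arm_command:
  motion:
    - [[0, 0, 0.006, 0, -1], [0, 0, 0.005, 0, -1], [0, 0, 0, 0, -1], [0, 0, 0, 0, -1]]

```text
t: 11.0
tool_pos: [535.3, 107.0, 18.7]
tool_rot: [[-0.141, 0.99, 0.0], [0.99, 0.141, -0.0], [-0.0, 0.0, -1.0]]
contact_force: [-0.9, -0.1, 3.7]
finger_gap: 25.0
```

arm_command:
  motion:
    - [[0, 0, 0, 0, 0], [0, 0, 0, 0, 0.2], [0, 0, 0, 0, 0.2], [0, 0, 0, 0, 0.2], [0, 0, -0.1, 0, 0.2], [0, 0, -0.2, 0, 0.2], [0, 0, -0.3, 0, 0.2], [0, 0, -0.2, 0, 0.2], [0, 0, 0, 0, 0.2], [0, 0, 0, 0, 0.2]]

```text
t: 12.0
tool_pos: [535.7, 107.0, 115.4]
tool_rot: [[-0.141, 0.99, 0.002], [0.99, 0.141, 0.0], [-0.0, 0.002, -1.0]]
contact_force: [0.2, -0.5, 0.4]
finger_gap: 51.1
```

```bash
python3 -c "
from h import *
a=np.radians(8.07);o=np.array([527.6,160]);u=np.array([-np.sin(a),np.cos(a)])
print(o-202.4*u)
go([*(o-202.4*u),110],8.1)
grab('scene','s6')
z=np.load('s6.npz');p=z['p'];d=z['d'];cv2.imwrite('pics/s6c.png',cv2.resize(p[100:210,240:380,::-1],None,fx=5,fy=5,interpolation=2))
"
```

```text
[556.0134863  -40.39569306]
t 12.0 pos [535.7 107.  115.4] yaw(y axis) 8.11 tilt [ 1.9e-03  1.0e-04 -1.0e+00] gap 51.1 F [ 0.2 -0.5  0.4]
shift frac [-1.24   -0.0056  0.0448] mm [-148.8   -0.7    5.4] spin frac 0.0 joints [ 0.06  0.42 -0.37  0.78  0.    1.49]
```

View pics/s6c.png

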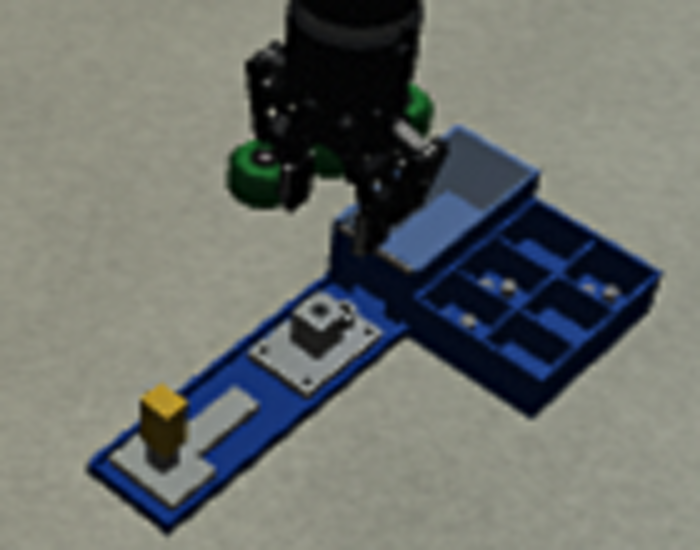

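The plate lies flat and square in the lane (crop 315,340). Next is the feed grip.

arm_command:
  motion:
    - [[-0.24, 0, 0, 0, 0.2], [-0.35, -0.003, 0, 0, 0.2], [-0.35, -0.003, 0, 0, 0.2], [-0.3, 0, 0, 0, 0.2], [0, 0, 0.1, 0, 0.2], [0, 0, 0.2, 0, 0.2], [0, 0, 0.2, 0, 0.2], [0, 0, 0.08, 0, 0.2], [0, 0, 0, 0, 0.2], [0, 0, 0, 0, 0.2]]

```text
t: 13.05
tool_pos: [555.3, -40.0, 44.8]
tool_rot: [[-0.142, 0.99, -0.001], [0.99, 0.142, 0.0], [0.0, -0.001, -1.0]]
contact_force: [0.0, -0.1, 0.6]
finger_gap: 51.4
```

```bash
python3 -c "
from h import *
go([556,-40.4,45],8.1)
grab('scene','s7')
z=np.load('s7.npz');p=z['p'];d=z['d'];cv2.imwrite('pics/s7c.png',cv2.resize(p[100:230,230:380,::-1],None,fx=4.5,fy=4.5,interpolation=2))
"
```

```text
t 13.05 pos [555.3 -40.   44.8] yaw(y axis) 8.15 tilt [-6.e-04  2.e-04 -1.e+00] gap 51.4 F [ 0.  -0.1  0.6]
shift frac [-0.0044  0.0049 -0.0017] mm [-0.5  0.6 -0.2] spin frac 0.0001 joints [-0.2   0.53 -0.41  0.63  0.    1.22]
```

View pics/s7c.png

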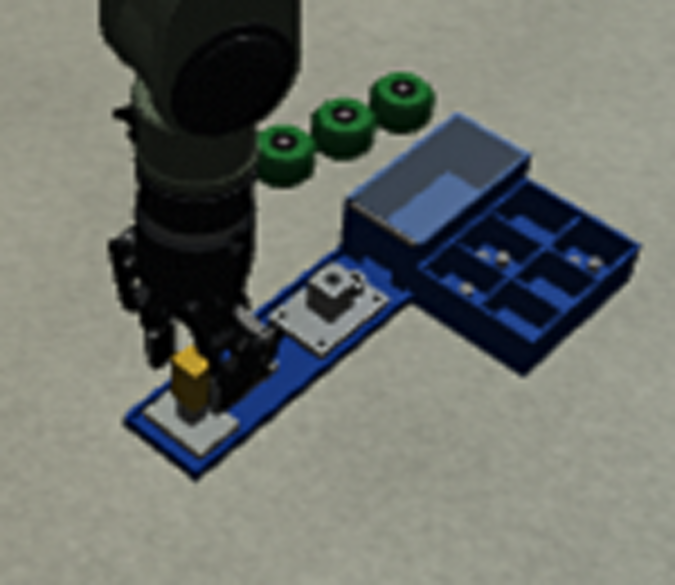

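arm_command:
  motion:
    - [[0, 0, 0, 0, -1], [0, 0, 0, 0, -1], [0, 0, 0, 0, -1], [0, 0, 0, 0, -1], [0, 0, 0, 0, -1], [0, 0, 0, 0, -1]]
  force: 60

```text
t: 13.7
tool_pos: [556.1, -40.5, 46.0]
tool_rot: [[-0.141, 0.99, 0.002], [0.99, 0.141, -0.0], [-0.0, 0.002, -1.0]]
contact_force: [-1.0, 0.6, 6.5]
finger_gap: 23.2
```

```bash
python3 -c "
from h import *
go([556,-40.4,45],8.1)
grab('scene','s8')
z=np.load('s8.npz');p=z['p'];d=z['d'];cv2.imwrite('pics/s8c.png',cv2.resize(p[130:230,230:330,::-1],None,fx=6,fy=6,interpolation=2))
"
```

```text
t 13.7 pos [556.1 -40.5  46. ] yaw(y axis) 8.13 tilt [ 1.7e-03 -2.0e-04 -1.0e+00] gap 23.2 F [-1.   0.6  6.5]
shift frac [ 0.0008 -0.001   0.0079] mm [ 0.1 -0.1  1. ] spin frac 0.0001 joints [-0.21  0.53 -0.41  0.63  0.    1.22]
```

View pics/s8c.png

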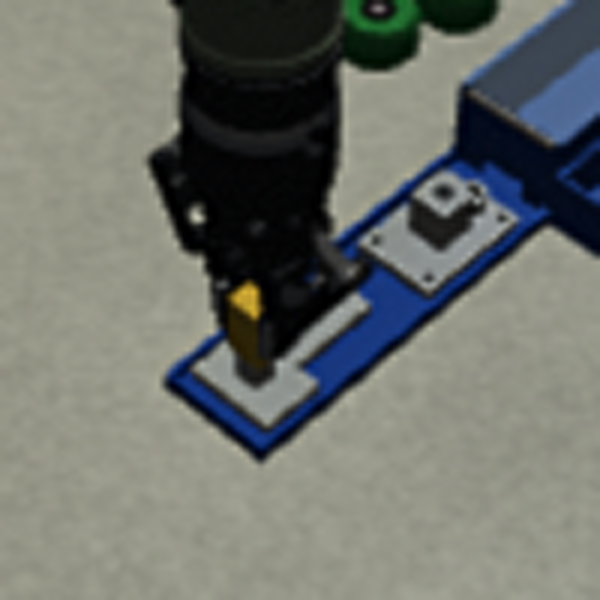

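arm_command:
  motion:
    - [[0.03, 0, 0, 0, -1], [0.06, 0, 0, 0, -1], [0.08, 0, 0, 0, -1], [0.08, 0, 0, 0, -1], [0.08, 0, 0, 0, -1], [0.08, 0, 0, 0, -1], [0.08, 0, 0, 0, -1], [0.06, 0, 0, 0, -1], [0, 0, 0, 0, -1]]
  force: 80

```text
t: 14.65
tool_pos: [546.6, 24.9, 46.0]
tool_rot: [[-0.142, 0.99, 0.001], [0.99, 0.142, -0.001], [-0.002, 0.001, -1.0]]
contact_force: [-1.6, -1.1, 7.7]
finger_gap: 22.8
```

```bash
cat >> h.py <<'E'
def org():
    a=np.radians(8.07);o=np.array([527.6,160]);u=np.array([-np.sin(a),np.cos(a)]);v=np.array([-np.cos(a),-np.sin(a)])
    p=np.array(arm.get_state()['tool_pos'])[:2]-o; print('tool org x,y',p@u,p@v,'joint est',p@u+205)
E
python3 -c "
from h import *
org();go([556,-40.4,45],8.1)
grab('scene','s9')
z=np.load('s9.npz');p=z['p'];d=z['d'];cv2.imwrite('pics/s9c.png',cv2.resize(p[90:230,230:380,::-1],None,fx=4.2,fy=4.2,interpolation=2))
"
```

```text
tool org x,y -136.45934781832776 0.18838861863036271 joint est 68.54065218167224
t 14.65 pos [546.6  24.9  46. ] yaw(y axis) 8.14 tilt [ 0.0014 -0.0014 -1.    ] gap 22.8 F [-1.6 -1.1  7.7]
shift frac [-0.5495  0.0008  0.009 ] mm [-65.9   0.1   1.1] spin frac 0.0001 joints [-0.09  0.51 -0.43  0.62 -0.    1.34]
```

View pics/s9c.png

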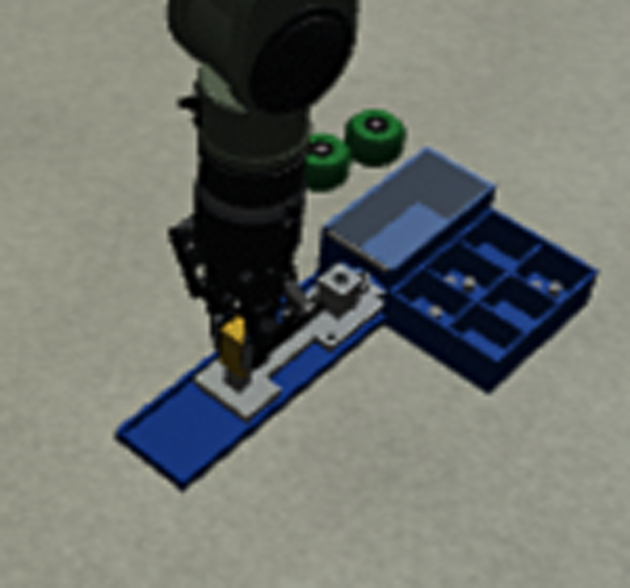

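arm_command:
  motion:
    - [[0.04, 0, 0, 0, -1], [0.07, 0, 0, 0, -1], [0.08, 0, 0, 0, -1], [0.08, 0, 0, 0, -1], [0.08, 0, 0, 0, -1], [0.08, 0, 0, 0, -1], [0.08, 0, 0, 0, -1], [0.08, 0, 0, 0, -1], [0.06, 0, 0, 0, -1], [0.04, 0, 0, 0, -1], [0.01, 0, 0, 0, -1], [0, 0, 0, 0, -1]]

```text
t: 15.9
tool_pos: [534.6, 107.4, 46.0]
tool_rot: [[-0.141, 0.99, 0.001], [0.99, 0.141, -0.002], [-0.002, 0.001, -1.0]]
contact_force: [-1.3, -2.3, 7.9]
finger_gap: 22.7
```

```bash
python3 -c "
from h import *
org()"
```

```text
tool org x,y -53.06013443886327 0.4822994481904148 joint est 151.93986556113674
```

Creeping to the stop, watching the force.

arm_command:
  motion:
    - [[0.02, 0, 0, 0, -1], [0.02, 0, 0, 0, -1], [0.015, 0, 0, 0, -1], [0.012, 0, 0, 0, -1], [0, 0, 0, 0, -1], [0, 0, 0, 0, -1]]

```text
t: 16.5
tool_pos: [533.5, 115.0, 46.0]
tool_rot: [[-0.141, 0.99, 0.001], [0.99, 0.141, -0.002], [-0.002, 0.001, -1.0]]
contact_force: [-2.8, -3.1, 7.9]
finger_gap: 22.9
```

```bash
python3 -c "
from h import *
org()"
```

```text
tool org x,y -45.374667466253044 0.5198144614559741 joint est 159.62533253374696
```

arm_command:
  motion:
    - [[0.008, 0, 0, 0, -1], [0.008, 0, 0, 0, -1], [0.008, 0, 0, 0, -1], [0, 0, 0, 0, -1], [0, 0, 0, 0, -1]]

```text
t: 17.0
tool_pos: [533.3, 115.7, 46.0]
tool_rot: [[-0.14, 0.99, 0.001], [0.99, 0.14, -0.007], [-0.007, 0.0, -1.0]]
contact_force: [-1.3, -10.6, 7.8]
finger_gap: 22.7
```

```bash
python3 -c "
from h import *
org()"
```

```text
tool org x,y -44.707739895105675 0.5562272707474456 joint est 160.29226010489432
```

arm_command:
  motion:
    - [[0.01, 0, 0, 0, -1], [0.01, 0, 0, 0, -1], [0, 0, 0, 0, -1], [0, 0, 0, 0, -1]]

```text
t: 17.4
tool_pos: [533.4, 115.7, 46.0]
tool_rot: [[-0.138, 0.99, 0.002], [0.99, 0.138, -0.012], [-0.012, 0.0, -1.0]]
contact_force: [-0.6, -17.3, 8.1]
finger_gap: 22.8
```

```bash
python3 -c "
from h import *
org()
grab('scene','s10')
grab('top','t10')
z=np.load('s10.npz');p=z['p'];d=z['d'];cv2.imwrite('pics/s10c.png',cv2.resize(p[90:230,230:380,::-1],None,fx=4.2,fy=4.2,interpolation=2))
"
```

```text
tool org x,y -44.659293915948105 0.5195271736121541 joint est 160.3407060840519
```

View pics/s10c.png

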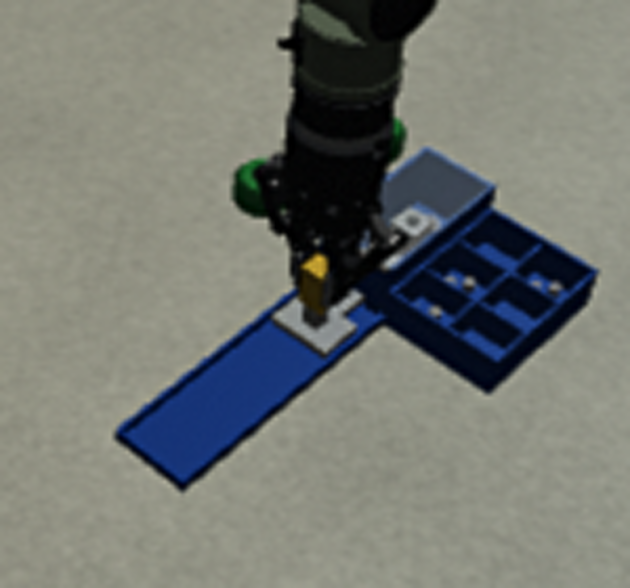

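View pics/t10.png

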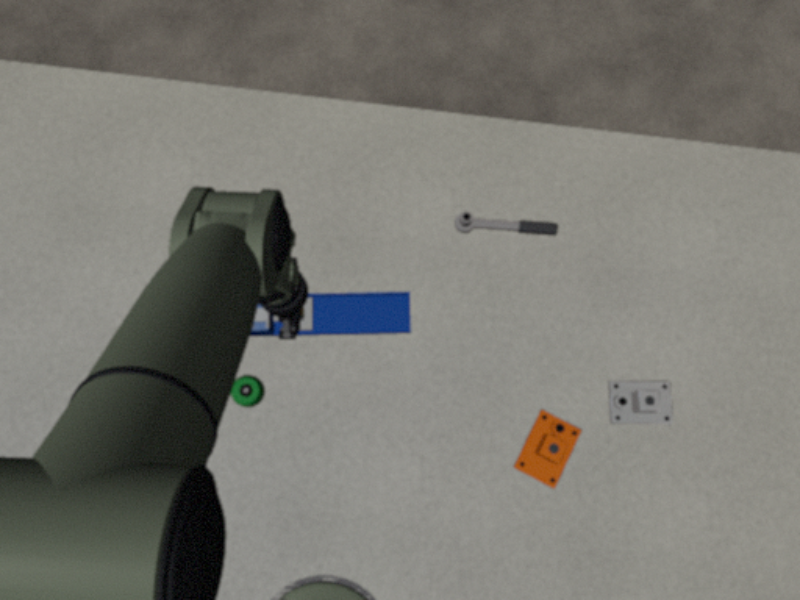

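The slide is at the forward stop (joint estimate 160.3 mm, −17 N against it). The plate is inside under the clear roof, with its boss at crop (413,222). Now I draw back.

arm_command:
  motion:
    - [[-0.03, 0, 0, 0, -1], [-0.05, 0, 0, 0, -1], [-0.07, 0, 0, 0, -1], [-0.08, 0, 0, 0, -1], [-0.08, 0, 0, 0, -1], [-0.08, 0, 0, 0, -1], [-0.08, 0, 0, 0, -1], [-0.08, 0, 0, 0, -1], [-0.08, 0, 0, 0, -1], [-0.08, 0, 0, 0, -1], [-0.08, 0, 0, 0, -1], [-0.08, 0, 0, 0, -1]]

```text
t: 18.7
tool_pos: [547.5, 18.3, 46.0]
tool_rot: [[-0.142, 0.99, 0.001], [0.99, 0.142, 0.001], [0.001, 0.001, -1.0]]
contact_force: [-1.3, 2.7, 6.4]
finger_gap: 22.5
```

arm_command:
  motion:
    - [[-0.08, 0, 0, 0, -1], [-0.08, 0, 0, 0, -1], [-0.08, 0, 0, 0, -1], [-0.08, 0, 0, 0, -1], [-0.08, 0, 0, 0, -1], [-0.05, 0, 0, 0, -1], [-0.03, 0, 0, 0, -1], [0, 0, 0, 0, -1]]

```text
t: 19.5
tool_pos: [556.0, -39.6, 46.0]
tool_rot: [[-0.141, 0.99, 0.002], [0.99, 0.141, -0.0], [-0.0, 0.002, -1.0]]
contact_force: [-0.5, -0.1, 6.4]
finger_gap: 22.4
```

```bash
python3 -c "
from h import *
org()"
```

```text
tool org x,y -201.60003010688988 -0.06635996693604795 joint est 3.399969893110125
```

arm_command:
  motion:
    - [[-0.015, 0, 0, 0, -1], [-0.015, 0, 0, 0, -1], [-0.015, 0, 0, 0, -1], [-0.015, 0, 0, 0, -1], [0, 0, 0, 0, -1], [0, 0, 0, 0, -1]]

```text
t: 20.1
tool_pos: [556.4, -42.9, 46.0]
tool_rot: [[-0.143, 0.99, 0.001], [0.99, 0.143, 0.007], [0.006, 0.002, -1.0]]
contact_force: [-2.8, 10.2, 8.5]
finger_gap: 22.7
```

```bash
python3 -c "
from h import *
org()"
```

```text
tool org x,y -204.96594860874677 -0.045783917990675604 joint est 0.03405139125322876
```

arm_command:
  motion:
    - [[-0.012, 0, 0, 0, -1], [0, 0, 0, 0, -1], [0, 0, 0, 0, -1]]

```text
t: 20.4
tool_pos: [556.4, -43.0, 46.0]
tool_rot: [[-0.144, 0.99, 0.001], [0.99, 0.144, 0.009], [0.009, 0.002, -1.0]]
contact_force: [-1.6, 15.0, 10.2]
finger_gap: 22.7
```

```bash
python3 -c "
from h import *
org()"
```

```text
tool org x,y -205.00545958934651 -0.03651897614101074 joint est -0.005459589346514804
```

arm_command:
  motion:
    - [[0, 0, 0, 0, 0.2], [0, 0, 0, 0, 0.2], [0, 0, 0, 0, 0.2], [0, 0, 0, 0, 0.2], [0, 0, -0.1, 0, 0.2], [0, 0, -0.2, 0, 0.2], [0, 0, -0.3, 0, 0.2], [0, 0, -0.3, 0, 0.2], [0, 0, -0.3, 0, 0.2], [-0.3, 0, 0, 0, 0.2], [-0.3, 0, 0, 0, 0.2], [-0.3, 0, 0, 0, 0.2]]

```text
t: 21.6
tool_pos: [572.1, -155.8, 190.5]
tool_rot: [[-0.142, 0.99, 0.002], [0.99, 0.142, -0.001], [-0.001, 0.002, -1.0]]
contact_force: [0.8, 0.6, 0.2]
finger_gap: 51.0
```

arm_command:
  motion:
    - [[-0.3, 0, 0, 0, 0.2], [-0.3, 0, 0, 0, 0.2], [-0.3, 0, 0, 0, 0.2], [-0.3, 0, 0, 0, 0.2], [-0.3, 0, 0, 0, 0.2], [0, 0, 0, 0, 0.2], [0, 0, 0, 0, 0.2]]

```text
t: 22.3
tool_pos: [596.7, -333.6, 189.0]
tool_rot: [[-0.139, 0.99, -0.0], [0.99, 0.139, 0.0], [0.0, -0.0, -1.0]]
contact_force: [0.2, 0.0, 0.5]
finger_gap: 51.2
```

```bash
python3 -c "
from h import *
go([556,-40.4,45],8.1)
for n in('scene','top'):
    p,d=grab(n,n+'11');W=world(n,d)
    a=np.radians(8.07);o=np.array([527.6,160]);u=np.array([-np.sin(a),np.cos(a)])
    hsv=cv2.cvtColor(p,cv2.COLOR_RGB2HSV)
    y=(hsv[...,0]>18)&(hsv[...,0]<35)&(hsv[...,1]>150)&(hsv[...,2]>80)&(d>0)
    g=W[y]; g=g[(g[:,2]>68)&(g[:,2]<85)]; print('grip joint',(g[:,:2].mean(0)-o)@u+205,len(g))
p=np.load('scene11.npz')['p'];cv2.imwrite('pics/s11c.png',cv2.resize(p[100:220,240:380,::-1],None,fx=5,fy=5,interpolation=2))
p=np.load('top11.npz')['p'];cv2.imwrite('pics/t11c.png',cv2.resize(p[120:270,90:290,::-1],None,fx=4,fy=4,interpolation=2))
"
```

```text
t 22.3 pos [ 596.7 -333.6  189. ] yaw(y axis) 8.01 tilt [-1.e-04  4.e-04 -1.e+00] gap 51.2 F [0.2 0.  0.5]
shift frac [2.4664 0.0051 1.201 ] mm [296.    0.6 144.1] spin frac -0.0003 joints [-0.62  0.6   0.14  1.11  0.    0.81]
grip joint 0.704413617285951 35
grip joint 0.07161993326198512 57
```

View pics/s11c.png

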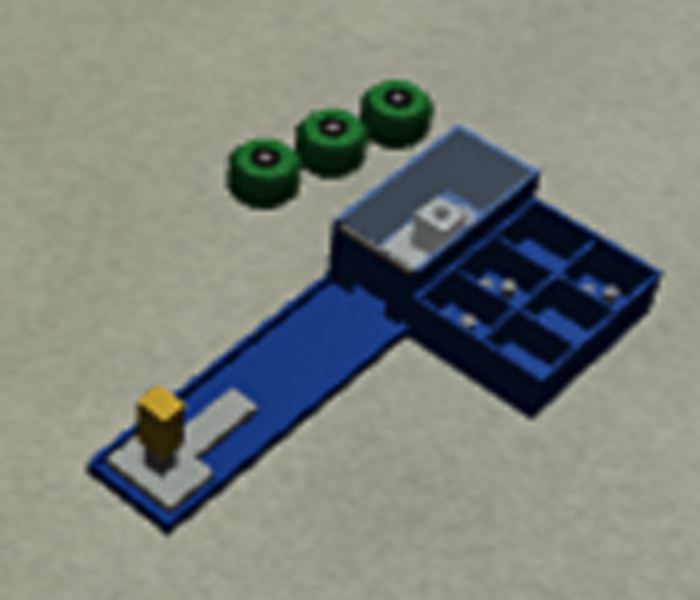

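View pics/t11c.png

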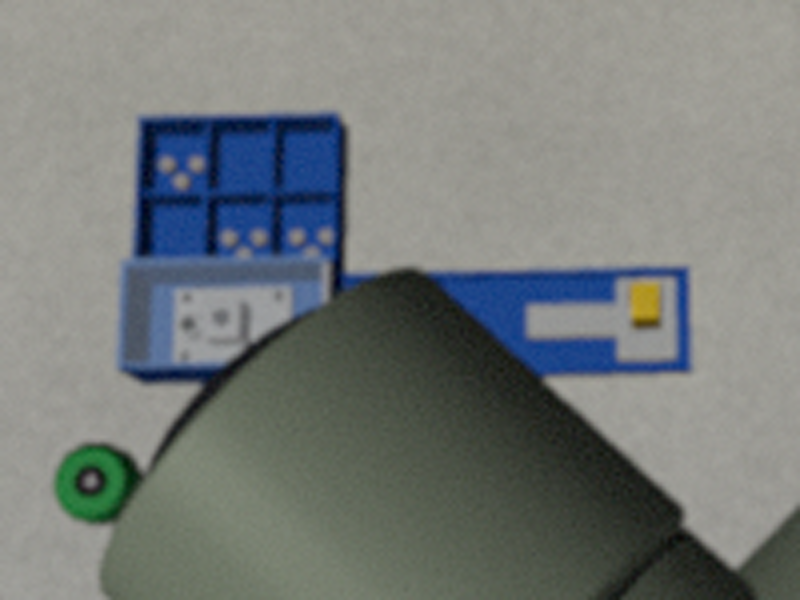

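The plate is in the bay (top crop 235,320), the flap front looks as it did at the start, and the grip is home. Wheels and wrench are unmoved. Handing in.

```bash
python3 -c "
from bench import arm
print(arm.sign_off())"
```

```text
the job is handed in; nothing more can be done
None
```

The baseplate is put away in the covered bay and the job is handed in at about 22.4 s of the 58 s allowed. I set the smaller grey baseplate flat in the lane, then pushed the feed grip to its forward stop. I then drew the grip back to its home stop, let go and moved the arm clear.

**Checks from the last pictures and readings:**
- **Feed forward:** the slide stopped at an estimated 160.3 mm, pressing about 17 N against the stop.
- **Feed home:** it came back to about 0.0 mm, pressing about 15 N. After letting go, the two cameras put the grip at 0.7 mm and 0.1 mm, which agrees within measuring error.
- **Plate and flap:** the plate shows flat under the clear roof. The flap's front looks as it did when shut at the start; I judged this by eye and did not measure its angle.
- **Bystanders:** all three wheels look undisturbed in the last scene picture, though I did not measure them. The arm hid part of the last top view, and I last saw the wrench, in place, when the feed was at its forward stop.

No check failed or disagreed.

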